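Take the click-fit safety cap off the slanted hand torch

ROBOT

A 7-joint arm with a two-finger parallel gripper is mounted at the origin on the work surface. World frame = base frame: x ahead of the robot, y to its left, z up, the work surface at z = 0. Lengths are in m, angles in rad, forces in N, time in s.
With the tool pointing down it reaches from about 0.425 to 0.925 m from the base axis. Payload 6.8 kg.
Tool frame: the origin (TCP) lies at the very end of the fingers, on their centre line; the grasp point (between the pads) lies bot.grip_depth behind it (bot.grip_depth is the distance from the TCP to the grasp point, in m); z points along the fingers, y is the line along which they close (so a half turn about z gives the same grasp; the last joint's range is limited). The gripper opens to 85 mm and grips with 20 to 120 N. Pads are 22 mm wide; open, the fingers measure 114 mm over their backs; the gripper's body (76 mm by 85 mm) begins 54 mm behind the grasp point. The pads swing forward as they close: fully open they stand 13 mm farther back than shut.
Start: joints at [-1.312, 0.477, 0.022, 1.555, -0.011, 1.109, -0.083], TCP at [0.242, 0.63, 0.231] pointing down, gripper open.
Joint ranges: [-2.96, 2.96], [-0.34, 2.1], [-1.41, 1.46], [0.24, 2.44], [-1.37, 4.51], [0.17, 1.92], [-2.96, 2.96]. Speed limits (rad/s): [2.39, 2.39, 3.14, 3.14, 3.14, 3.14, 3.14].

INTERFACE

Orientations are given as a unit quaternion [w, x, y, z].
In Python, from station import bot gives the robot as it stands.
- The arm moves only by the tool send_rows, never from a script. Its arguments are lists of equal length, an entry for each row: "slide": the shift along the tool's x, y, z in mm, a list of three; "roll": the turn about the tool's z in degrees; "claw": the opening, from 0 (shut) to 1 (fully open). A call has exactly 8 rows; each row is the pose to reach, as a shift and turn from the pose commanded when the call began, along the tool's axes at that moment; what a row does not reach only later rows make up. A row lasts 1/12 s, in which the tool goes at most 41.7 mm and 7.16 degrees, less where a joint would pass 70% of its speed; a pose out of reach is approached as far as the arm can. A call with a gripper value outside its range is refused whole. The fingers move at their own pace and stop on an object; "force" is the grip in N (left out, the last holds). Time passes only in rows, so rows that repeat a pose let the fingers close, or fill a call up. It gives the time, the measured TCP pose, the force, the opening and the grip force at its end, in the units of the state.
- bot.get_obs(): the state, without advancing time (a new reading comes with each control period).
- bot.read_camera(name): name is "scene" or "top"; returns the picture (420x560x3 uint8, red, green, blue); there is no depth.
- bot.camera_model(name): a dict with "camera_matrix" (3x3 intrinsics, pixels), "camera_from_world" (4x4, takes a point from world to camera coordinates). Camera axes: x right, y down, z forward; pixel columns grow to the right and rows downward; lengths in m; the calibration is good to about 2 mm. A picture is of the moment at which its call begins. camera_model takes no time and is no camera call.
- bot.hand_in(): hands the job in; it is judged then, once.
The state is a dict: "t": time; "q": joint angles; "joint_vel": joint speeds; "joint_torque": joint torques, N m; "eef_pos": TCP position; "tool_rot": TCP orientation; "contact_force": force on the tool from outside, world axes, zero at the start; "torque": the same for the moment, N m; "gripper_width": opening from 0.0 (shut) to 1.0 (fully open); "grasp_force": force on a finger pad.
Only numpy, scipy, OpenCV 4.12 (cv2) and the standard library are available. Lean on these libraries where they do the work, as an engineer would, in place of code of your own. Each camera call takes 0.05 s, during which the arm holds its last target. There are 200 camera calls.

TASK

Take the orange safety cap off the hand torch and stand it gently, open end down, on the round green mat. A hidden key inside holds it until you turn the cap clockwise (seen from its closed end) to the right place, somewhere between a sixteenth and a quarter of a turn, so feel for it with light pulls, then pull firmly past the snap, straight along the slanted torch; do not drag the torch out of its stand, and leave the jars and the hammer alone.

Things in the scene. Friction and masses are not known exactly. Their poses are not given: they have to be found in the camera images.
- cap: Orange eight-sided plastic tube, 90 mm long, closed at one end (white spot), 42 mm across flats, 36 inside, 0.09 kg. Origin: centre of the open end; z: along its axis to the closed end; x and y go through the middles of flats (flats every 45 degrees). At the start it sits on the torch, open end on the collar, leaning 35 degrees from vertical, y level. The fit has about 1 mm of play.
- cap_grip (a point): Point on the cap's axis 64 mm from its open end, a good place to grip. The hidden key blocks the cap after 3 mm of pull unless it has been turned clockwise seen from the closed end (negative about its z) by an angle between 0.4 and 1.35 rad, different each time and not visible, tolerance about 0.15 rad either way.
- torch_collar (a point): Centre of the top face of the torch's brass collar (48 mm across), on which the cap's open end rests. z runs up the torch's axis, leaning to the stand's -x; y is level. The nozzle stands 66 mm beyond it, 32 mm across its lugs. At the right angle two spring balls let go of the cap at about 10 N within 5 mm of pull; then it slides freely and is clear after 66 mm.
- torch (a joint): How far the torch has been dragged up out of the stand's clamp along its axis, m: 0 is home, as it starts. The clamp lets the torch slip at about 20 N, as happens when the cap is pulled hard at a wrong angle; it can be pushed back.
- stand: Torch stand fixed to the bench: steel foot 170 x 120 x 14 mm, post and grey slanted clamp that holds the black torch handle. Origin on the bench; the torch leans to its -x side. Everything of the stand and torch except the cap lies below 215 mm.
- mat: Round green rubber mat fixed to the bench, 110 mm across, 6 mm thick; origin at the centre of its underside (on the bench).
- amber_jar: Amber glass jar, 60 mm across, 100 mm tall, loose; origin at the centre of its underside. Bystander.
- clear_jar: Clear glass jar with black lid, 56 mm across, 75 mm tall, loose; origin at the centre of its underside. Bystander.
- hammer: Hammer 240 mm long, lying on the bench, loose, handle to its -x; origin at the middle of its underside. Bystander.
Not all that is in view belongs to the job. There is more than one size of the stand; the job needs the largest. There is more than one size of the cap; the job needs the larger.

How it is judged:
By the outcome, as a careful person would: the job done as asked, in the order asked, and still so for the second after the job is handed in, with the robot touching nothing.
It also fails if it takes over 42 s, if anything falls off the work surface, if the arm or the gripper's body presses on something with over 40 N, if the wrist force passes 120 N, or if a joint passes its speed limit or range.

## Working session

There is one attempt and no reset: what is moved stays moved. The work goes in short steps, Python scripts to look and compute and a tool call to move; the robot and the scene stay as the last step left them, time stands still between calls to the robot, and variables do not carry over. Pictures are saved under pics/ and viewed, at most 10 in all, crops included, and the job is handed in when it is done.

Besides the shell and the picture viewer there is one more tool, called as name([rows], argument=value, ...), one row to a line, values as JSON. send_rows: Moves the arm, as the interface text tells. Its arguments: {"type":"object","properties":{"slide":{"type":"array","items":{"type":"array","items":{"type":"number"}}},"roll":{"type":"array","items":{"type":"number"}},"claw":{"type":"array","items":{"type":"number"}},"force":{"type":"number"}},"required":["slide","roll","claw"]}

```bash
mkdir -p pics; python3 - <<'E'
from station import bot
import cv2,numpy as np
for n in("scene","top"):
    im=bot.read_camera(n); cv2.imwrite(f"pics/{n}0.png",im[:,:,::-1])
    m=bot.camera_model(n); print(n,np.round(m["camera_matrix"],1).tolist(),np.round(m["camera_from_world"],4).tolist())
o=bot.get_obs(); print({k:np.round(v,4).tolist() for k,v in o.items()},bot.grip_depth)
E
```

```text
scene [[406.1, 0.0, 276.3], [0.0, 406.1, 212.0], [0.0, 0.0, 1.0]] [[-0.7421, 0.6701, -0.0129, 0.4014], [0.3513, 0.3725, -0.859, -0.0654], [-0.5708, -0.642, -0.5119, 1.3985], [0.0, 0.0, 0.0, 1.0]]
top [[385.1, 0.0, 289.3], [0.0, 385.1, 208.2], [0.0, 0.0, 1.0]] [[-0.0113, -0.9997, 0.0218, -0.0102], [-0.992, 0.0085, -0.1256, 0.5877], [0.1254, -0.023, -0.9918, 1.0051], [0.0, 0.0, 0.0, 1.0]]
{'t': 0.1, 'q': [-1.3121, 0.4777, 0.0224, 1.5564, -0.0115, 1.1093, -0.0831], 'joint_vel': [0.0009, -0.0005, 0.0007, -0.0031, -0.0007, -0.0005, -0.0009], 'joint_torque': [0.0046, -59.7762, 1.6135, -28.1954, 0.0128, 0.005, 0.0], 'eef_pos': [0.2419, 0.6296, 0.2304], 'tool_rot': [-0.0001, 0.1824, 0.9832, -0.0008], 'contact_force': [-0.0834, 0.8408, 0.3594], 'torque': [-0.017, 0.0618, 0.018], 'grasp_force': 0.0, 'gripper_width': 0.9966} 0.0187
```

View pics/scene0.png

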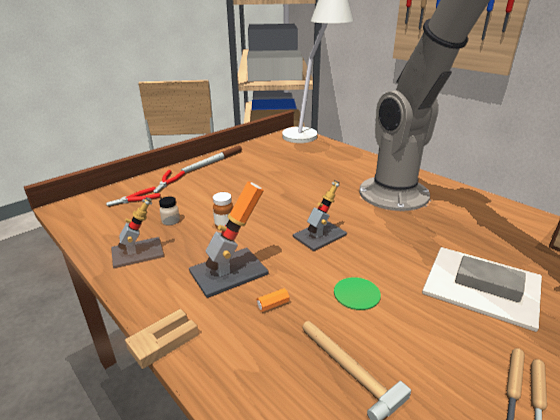

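View pics/top0.png

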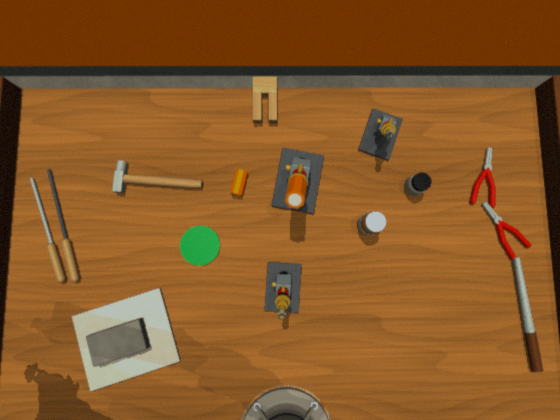

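Scene view: the large stand has its foot around (228,270), with the capped torch at (245,205). The mat is at (357,293), a spare short cap at (273,300) and the hammer at (355,370). Top view: the cap spans (297,188) with its white spot at (295,200). The foot is at (298,181), the mat at (200,245), and the jars at (372,223) and (420,183).

```bash
cat > h.py <<'E'
from station import bot
import cv2,numpy as np
def ray(n,uv):
    m=bot.camera_model(n);K=np.array(m["camera_matrix"]);T=np.array(m["camera_from_world"]);R,t=T[:3,:3],T[:3,3]
    d=R.T@np.linalg.inv(K)@np.array([uv[0],uv[1],1.]);return -R.T@t,d/np.linalg.norm(d)
def onz(n,uv,z):
    c,d=ray(n,uv);return c+d*(z-c[2])/d[2]
def tri(a,b):  # midpoint of two rays
    (c1,d1),(c2,d2)=a,b
    s=np.linalg.lstsq(np.c_[d1,-d2],c2-c1,rcond=None)[0];p,q=c1+s[0]*d1,c2+s[1]*d2
    return (p+q)/2,np.linalg.norm(p-q)
def plane(n,u1,u2):
    c,a=ray(n,u1);_,b=ray(n,u2);k=np.cross(a,b);return c,k/np.linalg.norm(k)
def blobs(im,f,box,amin=20):
    x0,y0,x1,y1=box;hsv=cv2.cvtColor(im,cv2.COLOR_RGB2HSV).astype(int);m=np.zeros(im.shape[:2],np.uint8)
    m[y0:y1,x0:x1]=f(*np.moveaxis(hsv,2,0))[y0:y1,x0:x1]*255
    cs,_=cv2.findContours(m,cv2.RETR_EXTERNAL,cv2.CHAIN_APPROX_NONE)
    return m,sorted([c for c in cs if cv2.contourArea(c)>amin],key=cv2.contourArea,reverse=True)
E
python3 - <<'E'
from h import *
s=cv2.imread("pics/scene0.png")[:,:,::-1].copy();t=cv2.imread("pics/top0.png")[:,:,::-1].copy()
org=lambda h,s,v:(h<17)&(h>6)&(s>215)&(v>150)
for nm,im,bx in(("scene",s,(215,170,275,240)),("top",t,(270,150,325,225))):
    m,c=blobs(im,org,bx)
    for k in c[:3]:
        r=cv2.minAreaRect(k);print(nm,cv2.contourArea(k),np.round(cv2.boxPoints(r),1).tolist())
    cv2.imwrite(f"pics/{nm}m.png",m)
m,c=blobs(t,lambda h,s,v:(s<90)&(v>150),(280,185,312,215),8)
for k in c: print("spot",cv2.contourArea(k),cv2.fitEllipse(k) if len(k)>4 else 0)
m,c=blobs(t,lambda h,s,v:(h>45)&(h<75)&(s>150),(150,200,260,290));e=cv2.fitEllipse(c[0]);print("mat",e,onz("top",e[0],.006))
m,c=blobs(s,lambda h,s,v:(h>45)&(h<75)&(s>150),(300,250,420,330));e=cv2.fitEllipse(c[0]);print("mat s",onz("scene",e[0],.006))
m,c=blobs(t,lambda h,s,v:(s<110)&(v<110),(260,140,335,222));r=cv2.minAreaRect(c[0]);P=np.array([onz("top",p,.014) for p in cv2.boxPoints(r)]);print("foot",P.round(4).tolist(),P.mean(0))
a=np.hstack([cv2.resize(s[160:250,200:290,::-1],(400,400)),cv2.resize(t[145:225,260:340,::-1],(400,400))])
cv2.imwrite("pics/crop.png",a)
E
```

```text
top 245.5 [[283.8999938964844, 205.39999389648438], [290.29998779296875, 173.6999969482422], [308.20001220703125, 177.1999969482422], [301.79998779296875, 209.0]]
spot 104.5 ((294.3947448730469, 199.39732360839844), (11.261434555053711, 11.982375144958496), 115.27249145507812)
mat ((199.3568878173828, 245.08546447753906), (37.75975799560547, 38.865291595458984), 47.18680191040039) [0.49164091 0.23105255 0.006     ]
mat s [0.48196475 0.21489298 0.006     ]
foot [[0.5983, 0.0338, 0.014], [0.7642, 0.0021, 0.014], [0.7408, -0.116, 0.014], [0.5754, -0.0819, 0.014]] [ 0.669685   -0.04050724  0.014     ]
```

View pics/crop.png

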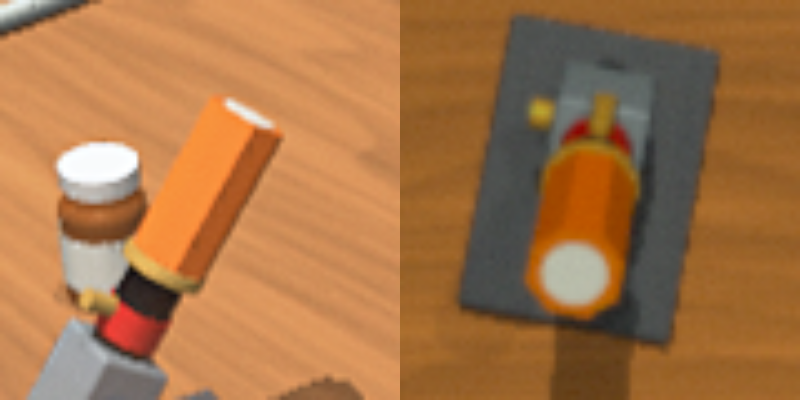

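The crop shows the cap seated on its brass collar. In the scene view the white spot is thin, near (256,185). In the top view it is clear at (294.4,199.4).

```bash
python3 - <<'E'
from h import *
s=cv2.imread("pics/scene0.png")[:,:,::-1].copy();t=cv2.imread("pics/top0.png")[:,:,::-1].copy()
hs=cv2.cvtColor(s,cv2.COLOR_RGB2HSV);print(hs[205,243],hs[205,251],hs[200,265],hs[222,240],hs[188,256])
m,c=blobs(s,lambda h,S,v:(h>45)&(h<75)&(S>150),(300,250,420,330));e=cv2.fitEllipse(c[0]);print("mat s",e,onz("scene",e[0],.006))
m,c=blobs(s,lambda h,S,v:(h>5)&(h<18)&(S>190),(224,175,272,230));
for k in c[:2]: print(cv2.contourArea(k),cv2.boxPoints(cv2.minAreaRect(k)).round(1).tolist())
b=cv2.boxPoints(cv2.minAreaRect(c[0]))
# midline of long direction
d=lambda i,j:np.linalg.norm(b[i]-b[j])
i=(0,1,2,3) if d(0,1)<d(1,2) else (1,2,3,0)
u1,u2=(b[i[0]]+b[i[1]])/2,(b[i[2]]+b[i[3]])/2
print(u1,u2)
cT,dT=ray("top",(294.4,199.4))
cs,n=plane("scene",u1,u2)
P=cT+dT*(n@(cs-cT))/(n@dT);print("Ptop",P)
m2,k=blobs(s,lambda h,S,v:(S<60)&(v>170),(246,176,268,194),3)
for q in k: print("spot scene",q.reshape(-1,2).mean(0))
print(tri(ray("top",(294.4,199.4)),ray("scene",(255.8,185.4))))
for yaw in np.radians([-11,-6,0]):
  a=np.array([-np.sin(np.radians(35))*np.cos(yaw),-np.sin(np.radians(35))*np.sin(yaw),np.cos(np.radians(35))]);print(np.degrees(yaw),"a",a,"out of scene plane deg",np.degrees(np.arcsin(a@n)),"collar",P-.09*a)
E
```

```text
[ 13 195 247] [ 12 202 174] [ 13 146 205] [ 18 154 187] [ 13 210 249]
mat s ((353.8279724121094, 285.9432373046875), (16.08039093017578, 39.11435317993164), 89.27702331542969) [0.48196475 0.21489298 0.006     ]
600.5 [[228.39999389648438, 214.1999969482422], [247.60000610351562, 180.8000030517578], [263.20001220703125, 189.6999969482422], [244.0, 223.1999969482422]]
[255.37694 185.21538] [236.23848 218.70769]
Ptop [ 0.58322673 -0.0231561   0.22596189]
spot scene [255.5 185.2]
(array([ 0.58273857, -0.02272827,  0.22605975]), np.float64(0.0012600021455260514))
-11.0 a [-0.56303822  0.10944354  0.81915204] out of scene plane deg 1.3003394853479493 collar [ 0.63390017 -0.03300602  0.15223821]
-6.000000000000001 a [-0.57043432  0.05995506  0.81915204] out of scene plane deg 3.111276796152318 collar [ 0.63456582 -0.02855205  0.15223821]
0.0 a [-0.57357644 -0.          0.81915204] out of scene plane deg 5.481245278618169 collar [ 0.63484861 -0.0231561   0.15223821]
```

send_rows([
  [-27,-23,-10],
  [-54,-46,-20],
  [-81,-69,-30],
  [-108,-92,-40],
  [-137,-117,-50],
  [-167,-142,-60],
  [-197,-168,-65],
  [-227,-194,-70],
], roll=[0,0,0,0,0,0,0,0], claw=[1,1,1,1,1,1,1,1], force=60)

```text
t: 0.77
eef_pos: [0.3849, 0.3657, 0.3016]
tool_rot: [0.0, 0.182, 0.983, 0.0]
contact_force: [0.9, 0.2, -1.4]
gripper_width: 0.997
grasp_force: 0.0
```

send_rows([
  [-30,-26,0],
  [-60,-52,0],
  [-90,-77,0],
  [-120,-102,0],
  [-150,-128,0],
  [-180,-154,0],
  [-210,-179,0],
  [-240,-205,0],
], roll=[0,0,0,0,0,0,-5,-9.8], claw=[1,1,1,1,1,1,1,1])

```text
t: 1.43
eef_pos: [0.5352, 0.0885, 0.3011]
tool_rot: [-0.0, 0.096, 0.995, 0.0]
contact_force: [0.9, 0.4, -1.0]
gripper_width: 0.997
grasp_force: 0.0
```

send_rows([
  [-25,-30,0],
  [-50,-60,0],
  [-75,-90,0],
  [-83,-101,10],
  [-83,-101,40],
  [-83,-101,70],
  [-83,-101,100],
  [-83,-101,119],
], roll=[0,0,0,0,0,0,0,0], claw=[1,1,1,1,1,1,1,1])

```text
t: 2.1
eef_pos: [0.5948, -0.0251, 0.179]
tool_rot: [-0.002, 0.098, 0.995, -0.0]
contact_force: [0.7, 0.1, -1.1]
gripper_width: 1.0
grasp_force: 0.0
```

```bash
python3 - <<'E'
from h import *
a=bot.read_camera("scene")[120:270,170:320,::-1];b=bot.read_camera("top")[120:270,220:370,::-1]
cv2.imwrite("pics/g1.png",np.hstack([cv2.resize(a,(400,400)),cv2.resize(b,(400,400))]))
print(bot.get_obs()["eef_pos"])
E
```

```text
[ 0.59379425 -0.02486819  0.17846366]
```

View pics/g1.png

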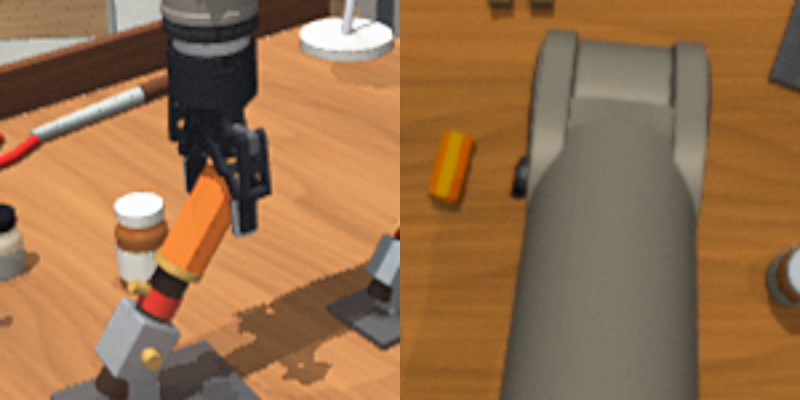

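The fingers straddle the upper part of the cap, one on each side in y, with the torch untouched. I'll make a small correction and close.

send_rows([
  [-3,0,-2],
  [-3,0,-2],
  [-3,0,-2],
  [-3,0,-2],
  [-3,0,-2],
  [-3,0,-2],
  [-3,0,-2],
  [-3,0,-2],
], roll=[0,0,0,0,0,0,0,0], claw=[0.7,0.5,0.3,0.2,0.2,0.2,0.2,0.2], force=50)

```text
t: 2.87
eef_pos: [0.6006, -0.0261, 0.1862]
tool_rot: [0.001, 0.098, 0.995, 0.0]
contact_force: [-1.2, -0.9, 7.0]
gripper_width: 0.483
grasp_force: 50.2
```

send_rows([
  [0,0,0],
  [0,0,0],
  [0,0,0],
  [0,0,0],
  [0,0,0],
  [0,0,0],
  [0,0,0],
  [0,0,0],
], roll=[4,8,12,16,20,24,24,24], claw=[0.2,0.2,0.2,0.2,0.2,0.2,0.2,0.2])

```text
t: 3.53
eef_pos: [0.6039, -0.0245, 0.1881]
tool_rot: [0.005, 0.298, 0.954, 0.003]
contact_force: [-4.4, -8.1, 8.4]
gripper_width: 0.49
grasp_force: 170.9
```

```bash
python3 - <<'E'
from h import *
a=bot.read_camera("scene")[150:250,190:290,::-1]
cv2.imwrite("pics/g2.png",cv2.resize(a,(600,600),interpolation=cv2.INTER_CUBIC))
o=bot.get_obs();print(o["eef_pos"],o["contact_force"],o["torque"],o["q"])
E
```

```text
[ 0.60399024 -0.0245643   0.18813316] [-2.27516861 -8.30897917  1.51925816] [ 4.99464657 -3.10698579  5.43166283] [-0.42067083  0.42810404  0.4734122   1.80821114 -0.23797044  0.94903771
  1.11841682]
```

View pics/g2.png

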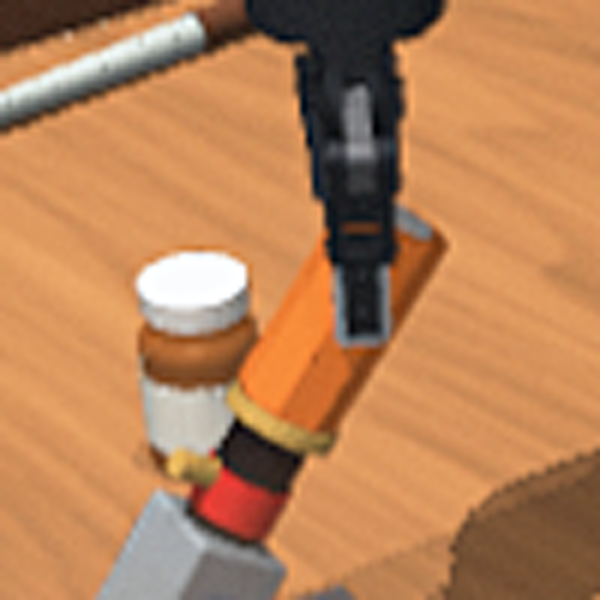

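The visible edges show the cap has turned with the jaws, and the torch is still seated. Next, a light pull test.

send_rows([
  [0.5,-0.2,-0.8],
  [1.1,-0.5,-1.6],
  [1.6,-0.7,-2.5],
  [2.1,-0.9,-3.3],
  [2.6,-1.2,-4.1],
  [3.2,-1.4,-4.9],
  [3.2,-1.4,-4.9],
  [3.2,-1.4,-4.9],
], roll=[0,0,0,0,0,0,0,0], claw=[0.2,0.2,0.2,0.2,0.2,0.2,0.2,0.2])

```text
t: 4.25
eef_pos: [0.6017, -0.024, 0.1906]
tool_rot: [0.007, 0.297, 0.955, 0.002]
contact_force: [10.6, -11.7, -15.9]
gripper_width: 0.488
grasp_force: 167.9
```

Pull force was about 20 N after 3.4 mm, so the cap is blocked here. I'll ease back, open, roll back and take the next flats.

send_rows([
  [-1.5,0.7,2.5],
  [-3.2,1.4,4.9],
  [-3.2,1.4,4.9],
  [-3.2,1.4,4.9],
  [-3.2,1.4,4.9],
  [-3.2,1.4,4.9],
  [-3.2,1.4,4.9],
  [-3.2,1.4,4.9],
], roll=[0,0,0,0,0,0,-5,-12], claw=[0.2,0.2,0.85,0.85,0.85,0.85,0.85,0.85])

```text
t: 4.92
eef_pos: [0.5995, -0.0255, 0.184]
tool_rot: [-0.0, 0.199, 0.98, -0.0]
contact_force: [0.2, -0.6, 0.3]
gripper_width: 0.847
grasp_force: 0.0
```

```bash
python3 - <<'E'
from h import *
a=bot.read_camera("scene")[150:250,190:290,::-1]
cv2.imwrite("pics/g3.png",cv2.resize(a,(600,600),interpolation=cv2.INTER_CUBIC))
o=bot.get_obs();print(o["eef_pos"],o["tool_rot"],o["contact_force"],o["torque"],o["gripper_width"])
E
```

```text
[ 0.5994811  -0.02576172  0.18417802] [-9.47817060e-05  1.95283942e-01  9.80746723e-01 -1.95664135e-04] [-0.67962511 -0.21035943 -0.27060675] [-0.04976913 -0.03050349  0.01443213] 0.8503963932793867
```

View pics/g3.png

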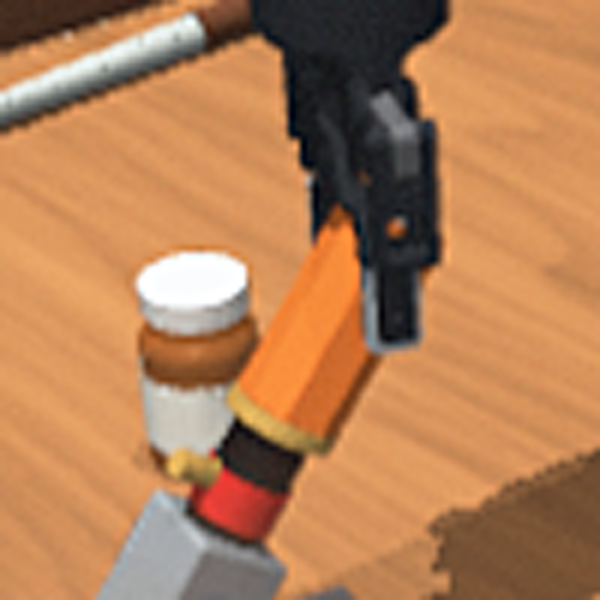

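The cap stays turned and seated on the collar.

send_rows([
  [2,-0.4,0],
  [2,-0.4,0],
  [2,-0.4,0],
  [2,-0.4,0],
  [2,-0.4,0],
  [2,-0.4,0],
  [2,-0.4,0],
  [2,-0.4,0],
], roll=[-7,-14,-20,-26,-26,-26,-26,-26], claw=[0.85,0.85,0.85,0.7,0.5,0.2,0.2,0.2])

```text
t: 5.63
eef_pos: [0.5977, -0.0269, 0.185]
tool_rot: [0.0, -0.02, 1.0, -0.001]
contact_force: [-1.8, -2.3, 6.0]
gripper_width: 0.547
grasp_force: 47.4
```

```bash
python3 - <<'E'
from h import *
o=bot.get_obs();print(o["eef_pos"],o["tool_rot"],o["contact_force"],o["torque"],o["gripper_width"],o["grasp_force"])
E
```

```text
[ 0.59767971 -0.02690286  0.18503097] [ 1.86064123e-04 -2.04736056e-02  9.99790154e-01 -6.66513517e-04] [-1.84829302 -2.29367799  6.00509516] [-0.86172861  0.43354804 -0.23733975] 0.5469689324282413 47.358234284911305
```

send_rows([
  [0,0,0],
  [0,0,0],
  [0,0,0],
  [0,0,0],
  [0,0,0],
  [0,0,0],
  [0,0,0],
  [0,0,0],
], roll=[4,8,12,14,14,14,14,14], claw=[0.2,0.2,0.2,0.2,0.2,0.2,0.2,0.2])

```text
t: 6.3
eef_pos: [0.598, -0.0245, 0.1852]
tool_rot: [0.0, 0.1, 0.995, 0.001]
contact_force: [-1.9, 1.7, 6.9]
gripper_width: 0.523
grasp_force: 49.0
```

send_rows([
  [0.6,0,-0.8],
  [1.1,0,-1.6],
  [1.7,0,-2.5],
  [2.3,0,-3.3],
  [2.6,0,-3.7],
  [2.9,0,-4.1],
  [2.9,0,-4.1],
  [2.9,0,-4.1],
], roll=[0,0,0,0,0,0,0,0], claw=[0.2,0.2,0.2,0.2,0.2,0.2,0.2,0.2])

```text
t: 6.97
eef_pos: [0.596, -0.0244, 0.1884]
tool_rot: [0.001, 0.099, 0.995, 0.0]
contact_force: [6.0, -0.5, -4.0]
gripper_width: 0.518
grasp_force: 51.1
```

```bash
python3 - <<'E'
from h import *
a=bot.read_camera("scene")[150:250,190:290,::-1]
cv2.imwrite("pics/g4.png",cv2.resize(a,(600,600),interpolation=cv2.INTER_CUBIC))
o=bot.get_obs();print(o["eef_pos"],o["tool_rot"],o["contact_force"],o["torque"],o["gripper_width"])
E
```

```text
[ 0.59600996 -0.02437572  0.18833264] [1.24947843e-03 9.88794985e-02 9.95098626e-01 9.42292675e-05] [ 5.4418379   1.25782071 -4.12338856] [ 0.23202002 -1.19088072  0.14175829] 0.5153617088360324
```

View pics/g4.png

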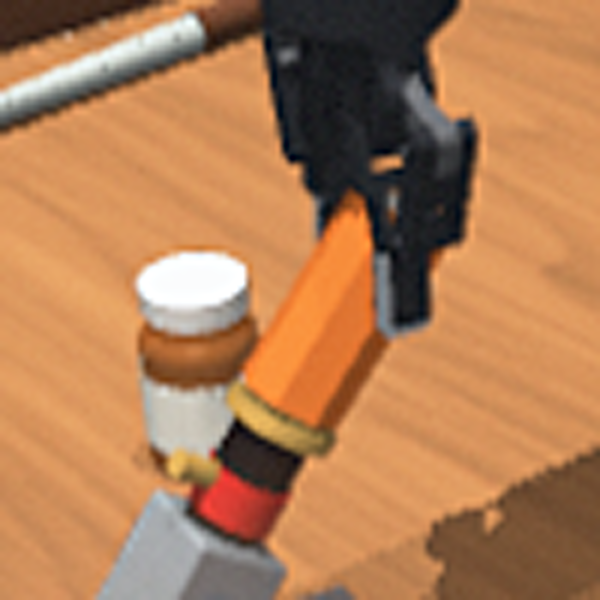

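The cap is lifted a little off the collar and the edges have shifted. I'll measure the edge position across the cap in each saved picture.

```bash
python3 - <<'E'
from h import *
d=np.array([.868,.497])
def prof(im,sc,off,c=(241.5,209.5)):
    out=[]
    for k in np.arange(-11,11.1,1.0):
        vals=[]
        for l in (-2,-1,0,1,2):
            p=(np.array(c)+k*d+l*np.array([.497,-.868])-off)*sc+ (sc-1)/2
            vals.append(cv2.getRectSubPix(im.astype(np.float32)[:,:,1].copy(),(1,1),tuple(map(float,p)))[0,0])
        out.append(int(np.mean(vals)))
    print(out)
prof(cv2.imread("pics/scene0.png")[:,:,::-1],1,np.array([0,0]))
for g in("g2","g3","g4"): prof(cv2.imread(f"pics/{g}.png")[:,:,::-1],6,np.array([190,150]))
E
```

```text
[102, 119, 132, 146, 146, 145, 145, 143, 142, 142, 143, 142, 144, 142, 116, 84, 86, 87, 88, 82, 81, 122, 148]
[106, 123, 122, 127, 134, 141, 140, 140, 139, 141, 137, 107, 102, 108, 105, 107, 108, 102, 76, 60, 75, 133, 155]
[106, 124, 128, 133, 131, 137, 145, 143, 144, 143, 144, 144, 123, 101, 105, 105, 106, 107, 105, 73, 59, 110, 157]
[106, 123, 122, 127, 144, 148, 146, 146, 147, 146, 124, 113, 116, 117, 115, 118, 119, 92, 66, 66, 81, 137, 155]
```

send_rows([
  [0.3,0,-0.4],
  [0.6,0,-0.8],
  [0.9,0,-1.2],
  [0.9,0,-1.2],
  [0.9,0,-1.2],
  [0.9,0,-1.2],
  [0.9,0,-1.2],
  [0.9,0,-1.2],
], roll=[0,0,0,0,0,0,0,0], claw=[0.2,0.2,0.2,0.2,0.2,0.2,0.2,0.2])

```text
t: 7.68
eef_pos: [0.595, -0.0242, 0.1897]
tool_rot: [0.001, 0.099, 0.995, 0.0]
contact_force: [5.0, 0.4, -1.8]
gripper_width: 0.517
grasp_force: 51.2
```

```bash
cat > st.py <<'E'
from h import *
import sys
o=bot.get_obs();q=o["tool_rot"];a=np.array([-.563,.109,.819])
f=np.array(o["contact_force"])
print("phi",round(78.98-(2*np.degrees(np.arctan2(q[2],q[1]))-90),1),"pos",np.round(o["eef_pos"],4),"s",round(1e3*(np.array(o["eef_pos"])-[.598,-.0258,.185])@a,1),"f",f.round(1),"fa",round(f@a,1),"T",np.round(o["torque"],1),"w",round(o["gripper_width"],3),"g",round(o["grasp_force"],0),"t",o["t"])
if len(sys.argv)>1:
    im=bot.read_camera("scene").astype(np.float32)[:,:,1].copy();d=np.array([.868,.497])
    ks=np.arange(-11,11.1,.5);p=[]
    for k in ks: p.append(np.mean([cv2.getRectSubPix(im,(1,1),tuple(map(float,np.array((241.5,209.5))+k*d+l*np.array([.497,-.868]))))[0,0] for l in(-2,-1,0,1,2)]))
    p=np.array(p);print(p[::2].astype(int).tolist())
    g=p[2:]-p[:-2];i=[j for j in range(14,33) if g[j]<-12 and g[j]==g[max(j-4,0):j+5].min()]
    print("edges k",[(ks[j+1],round(19.7-np.degrees(np.arcsin(np.clip(ks[j+1]/9.6,-1,1))),1)) for j in i],"-> theta mod 45")
E
python3 st.py
```

```text
phi 0.3 pos [ 0.595  -0.0242  0.1897] s 5.7 f [ 5.   0.4 -1.8] fa -4.3 T [ 0.3 -1.1  0.1] w 0.517 g 51.0 t 7.6833
```

```bash
cat > ax.py <<'E'
from h import *
def along(im,sc=1,off=np.zeros(2),k=-3):
    d=np.array([.868,.497]);u=np.array([-.497,.868]);h=cv2.cvtColor(im,cv2.COLOR_RGB2HSV)[:,:,0:2].astype(np.float32)
    r=[]
    for l in np.arange(-2,16,1.):
        p=(np.array((241.5,209.5))+k*d+l*u-off)*sc+(sc-1)/2
        r.append([int(cv2.getRectSubPix(h[:,:,c].copy(),(1,1),tuple(map(float,p)))[0,0]) for c in(0,1)])
    print([x[1] for x in r])
along(cv2.imread("pics/scene0.png")[:,:,::-1].copy())
for g in("g2","g3","g4"): along(cv2.imread(f"pics/{g}.png")[:,:,::-1].copy(),6,np.array([190,150]))
along(bot.read_camera("scene"))
E
python3 ax.py
```

```text
[193, 191, 192, 192, 193, 192, 193, 192, 193, 191, 193, 194, 195, 177, 153, 146, 150, 155]
[193, 194, 195, 194, 194, 195, 194, 192, 193, 192, 193, 193, 199, 181, 147, 146, 147, 132]
[193, 189, 192, 193, 190, 193, 194, 192, 193, 193, 193, 192, 196, 180, 149, 146, 147, 138]
[193, 193, 193, 191, 191, 189, 191, 193, 192, 191, 190, 192, 167, 139, 148, 149, 152, 151]
[192, 191, 190, 192, 191, 190, 191, 192, 189, 191, 195, 174, 151, 148, 151, 148, 149, 140]
```

The cap's end has risen about 5 mm, past the 3 mm stop, and the force is falling, so this looks like the key angle. I'll keep pulling along the axis carefully.

send_rows([
  [0.6,0,-0.8],
  [1.1,0,-1.6],
  [1.7,0,-2.5],
  [2.3,0,-3.3],
  [2.9,0,-4.1],
  [3.4,0,-4.9],
  [3.4,0,-4.9],
  [3.4,0,-4.9],
], roll=[0,0,0,0,0,0,0,0], claw=[0.2,0.2,0.2,0.2,0.2,0.2,0.2,0.2])

```text
t: 8.4
eef_pos: [0.5914, -0.0234, 0.1948]
tool_rot: [0.001, 0.098, 0.995, 0.0]
contact_force: [3.8, 1.6, 0.6]
gripper_width: 0.516
grasp_force: 51.6
```

```bash
python3 st.py; sed -i 's/np.arange(-2,16,1.)/np.arange(-2,28,1.)/' ax.py; python3 ax.py
```

```text
phi 0.3 pos [ 0.5914 -0.0234  0.1948] s 12.0 f [3.8 1.6 0.6] fa -1.4 T [ 0.4 -1.   0.1] w 0.516 g 52.0 t 8.4
[193, 191, 192, 192, 193, 192, 193, 192, 193, 191, 193, 194, 195, 177, 153, 146, 150, 155, 65, 52, 61, 60, 66, 51, 41, 182, 199, 195, 198, 196]
[193, 194, 195, 194, 194, 195, 194, 192, 193, 192, 193, 193, 199, 181, 147, 146, 147, 132, 67, 44, 42, 59, 57, 31, 29, 197, 200, 197, 197, 198]
[193, 189, 192, 193, 190, 193, 194, 192, 193, 193, 193, 192, 196, 180, 149, 146, 147, 138, 78, 56, 68, 75, 70, 44, 25, 198, 200, 198, 198, 199]
[193, 193, 193, 191, 191, 189, 191, 193, 192, 191, 190, 192, 167, 139, 148, 149, 152, 151, 70, 60, 56, 58, 71, 43, 27, 199, 200, 198, 201, 198]
[190, 190, 191, 192, 191, 191, 190, 192, 189, 158, 148, 151, 150, 149, 149, 148, 148, 149, 93, 53, 63, 61, 58, 50, 34, 177, 201, 194, 196, 196]
```

send_rows([
  [4.6,0,-6.6],
  [9.2,0,-13.1],
  [14.3,0,-20.5],
  [19.5,0,-27.9],
  [24.7,0,-35.2],
  [29.8,0,-42.6],
  [35,0,-50],
  [40.2,0,-57.3],
], roll=[0,0,0,0,0,0,0,0], claw=[0.2,0.2,0.2,0.2,0.2,0.2,0.2,0.2])

```text
t: 9.12
eef_pos: [0.5503, -0.0159, 0.2526]
tool_rot: [-0.0, 0.098, 0.995, 0.0]
contact_force: [0.4, -0.1, -1.1]
gripper_width: 0.519
grasp_force: 50.7
```

send_rows([
  [2,0,-3],
  [5,0,-8],
  [7,0,-20],
  [7,0,-35],
  [7,0,-50],
  [7,0,-60],
  [7,0,-60],
  [7,0,-60],
], roll=[0,0,0,0,0,0,0,0], claw=[0.2,0.2,0.2,0.2,0.2,0.2,0.2,0.2])

```text
t: 9.78
eef_pos: [0.5445, -0.0146, 0.3122]
tool_rot: [0.0, 0.098, 0.995, 0.0]
contact_force: [-0.5, -0.0, -1.5]
gripper_width: 0.512
grasp_force: 50.7
```

```bash
python3 st.py; python3 - <<'E'
from h import *
a=bot.read_camera("scene")[70:270,160:360,::-1];cv2.imwrite("pics/g5.png",cv2.resize(a,(600,600),interpolation=cv2.INTER_CUBIC))
E
```

```text
phi 0.2 pos [ 0.5445 -0.0146  0.3122] s 135.5 f [-0.5 -0.  -1.5] fa -1.0 T [-0.   0.1 -0. ] w 0.512 g 51.0 t 9.7833
```

View pics/g5.png

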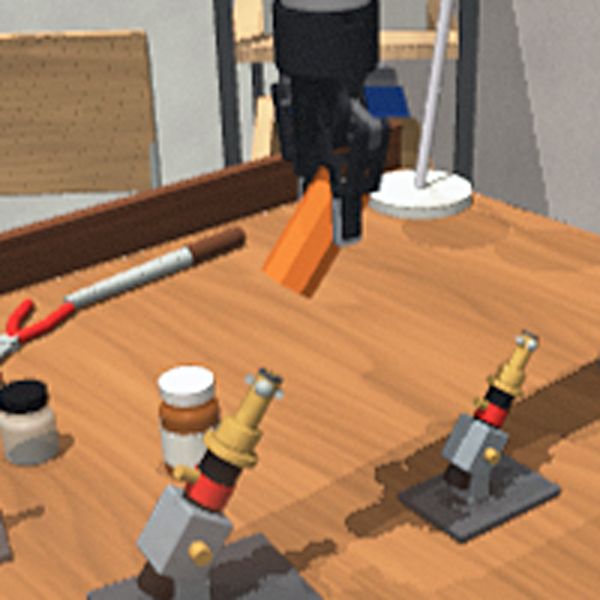

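The cap is off cleanly and the torch stayed home, with the cap held at its slant. Next I move to a point above the mat's near side, then pivot the cap upright about its low edge.

send_rows([
  [12,20,0],
  [31,51,0],
  [52,86,0],
  [73,121,0],
  [94,155,0],
  [113,187,0],
  [130,215,0],
  [139.7,230.6,0],
], roll=[0,0,0,0,0,0,0,0], claw=[0.2,0.2,0.2,0.2,0.2,0.2,0.2,0.2])

```text
t: 10.5
eef_pos: [0.4494, 0.2428, 0.3106]
tool_rot: [-0.001, 0.095, 0.995, -0.0]
contact_force: [-0.7, -0.6, -0.9]
gripper_width: 0.518
grasp_force: 50.7
```

send_rows([
  [0,0,20],
  [0,0,55],
  [0,0,95],
  [0,0,135],
  [0,0,175],
  [0,0,205],
  [0,0,225],
  [0,0,235],
], roll=[0,0,0,0,0,0,0,0], claw=[0.2,0.2,0.2,0.2,0.2,0.2,0.2,0.2])

```text
t: 11.17
eef_pos: [0.4496, 0.2372, 0.0731]
tool_rot: [-0.002, 0.098, 0.995, -0.002]
contact_force: [-1.6, 0.4, -0.1]
gripper_width: 0.516
grasp_force: 50.7
```

```bash
python3 st.py; python3 - <<'E'
from h import *
a=bot.read_camera("scene")[200:330,290:420,::-1];cv2.imwrite("pics/g6.png",cv2.resize(a,(600,600),interpolation=cv2.INTER_CUBIC))
E
```

```text
phi 0.2 pos [0.4496 0.2372 0.0731] s 20.5 f [-1.6  0.4 -0.1] fa 0.8 T [-0.   0.1  0. ] w 0.516 g 51.0 t 11.1667
```

View pics/g6.png

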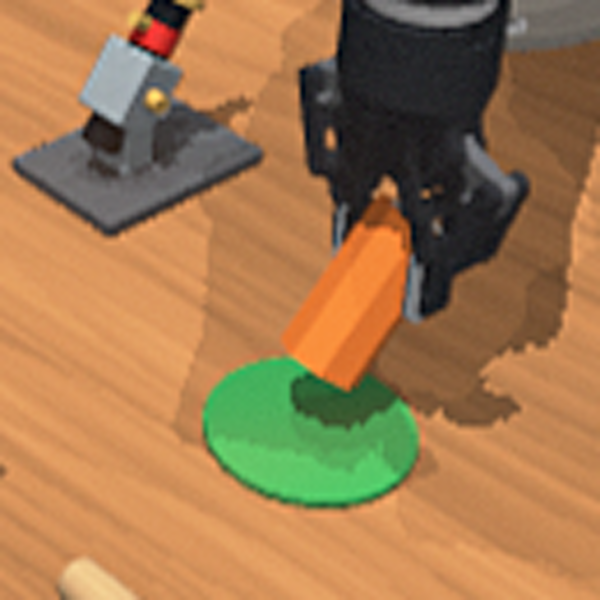

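The cap hangs slanted over the mat, its low edge about 20 mm above it. I'll lower to touch.

send_rows([
  [0,0,8],
  [0,0,16],
  [0,0,20],
  [0,0,22],
  [0,0,24],
  [0,0,25],
  [0,0,26],
  [0,0,26],
], roll=[0,0,0,0,0,0,0,0], claw=[0.2,0.2,0.2,0.2,0.2,0.2,0.2,0.2], force=30)

```text
t: 11.88
eef_pos: [0.4522, 0.2388, 0.051]
tool_rot: [0.0, 0.098, 0.995, 0.0]
contact_force: [-0.3, -0.1, -0.7]
gripper_width: 0.52
grasp_force: 50.7
```

```bash
python3 st.py
```

```text
phi 0.2 pos [0.4522 0.2388 0.051 ] s 1.2 f [-0.3 -0.1 -0.7] fa -0.4 T [-0. -0. -0.] w 0.52 g 51.0 t 11.8833
```

send_rows([
  [0,0,0.5],
  [0,0,1],
  [0,0,1.3],
  [0,0,1.6],
  [0,0,2],
  [0,0,2.3],
  [0,0,2.6],
  [0,0,2.6],
], roll=[0,0,0,0,0,0,0,0], claw=[0.25,0.25,0.25,0.25,0.25,0.25,0.25,0.25], force=30)

```text
t: 12.55
eef_pos: [0.4522, 0.2391, 0.0495]
tool_rot: [0.0, 0.098, 0.995, 0.0]
contact_force: [-4.8, -1.8, 16.1]
gripper_width: 0.517
grasp_force: 52.5
```

send_rows([
  [-2.5,0,-1.8],
  [-5,0,-2.6],
  [-7.5,0,-3.1],
  [-10,0,-3.5],
  [-12.6,0,-3.8],
  [-15.2,0,-4.1],
  [-15.2,0,-4.1],
  [-15.2,0,-4.1],
], roll=[0,0,0,0,0,0,0,0], claw=[0.3,0.3,0.3,0.3,0.3,0.3,0.3,0.3], force=25)

```text
t: 13.22
eef_pos: [0.4671, 0.2356, 0.0522]
tool_rot: [-0.0, 0.098, 0.995, -0.0]
contact_force: [-0.4, -0.9, -0.7]
gripper_width: 0.514
grasp_force: 50.7
```

```bash
python3 st.py; python3 - <<'E'
from h import *
s=bot.read_camera("scene");cv2.imwrite("pics/v1.png",s[:,:,::-1])
m,c=blobs(s,lambda h,S,v:(h>5)&(h<16)&(S>185)&(v>90),(330,235,400,315),40)
for k in c[:3]: print(cv2.contourArea(k),cv2.boxPoints(cv2.minAreaRect(k)).round(1).tolist())
E
```

```text
phi 0.2 pos [0.4671 0.2356 0.0522] s -6.6 f [-0.4 -0.9 -0.7] fa -0.5 T [ 0.  0. -0.] w 0.514 g 51.0 t 13.2167
591.5 [[343.29998779296875, 284.5], [365.29998779296875, 251.5], [381.20001220703125, 262.20001220703125], [359.20001220703125, 295.20001220703125]]
```

No rotation yet: contact was lost and the cap slid. I'll go back, ease the grip, and press a bit more before pivoting.

send_rows([
  [8,0,-2],
  [15,0,-2],
  [15,0,0],
  [15,0,1],
  [15,0,2],
  [15,0,2.7],
  [15,0,3.2],
  [15,0,3.7],
], roll=[0,0,0,0,0,0,0,0], claw=[0.5,0.5,0.5,0.5,0.5,0.5,0.5,0.5], force=20)

```text
t: 13.93
eef_pos: [0.4519, 0.2391, 0.0496]
tool_rot: [-0.001, 0.098, 0.995, 0.0]
contact_force: [-8.0, -1.4, 20.9]
gripper_width: 0.517
grasp_force: 53.2
```

```bash
python3 st.py
```

```text
phi 0.2 pos [0.4519 0.2391 0.0496] s 0.3 f [-8.  -1.4 20.9] fa 21.5 T [-0.5  1.6 -0.1] w 0.517 g 53.0 t 13.9333
```

send_rows([
  [-1,0,0],
  [-2,0,0],
  [-3,0,-0.2],
  [-4,0,-0.4],
  [-5,0,-0.6],
  [-6,0,-0.8],
  [-7,0,-1],
  [-8,0,-1.2],
], roll=[0,0,0,0,0,0,0,0], claw=[0.5,0.5,0.5,0.5,0.5,0.5,0.5,0.5])

```text
t: 14.6
eef_pos: [0.4594, 0.2382, 0.0502]
tool_rot: [-0.001, 0.097, 0.995, 0.0]
contact_force: [-0.5, 0.6, 2.5]
gripper_width: 0.518
grasp_force: 46.3
```

```bash
cat > cap.py <<'E'
from h import *
s=bot.read_camera("scene")
m,c=blobs(s,lambda h,S,v:(h>5)&(h<16)&(S>185)&(v>90),(330,235,400,315),40)
for k in c[:2]: print(cv2.contourArea(k),cv2.boxPoints(cv2.minAreaRect(k)).round(1).tolist())
E
python3 st.py;python3 cap.py
```

```text
phi 0.1 pos [0.4594 0.2382 0.0502] s -3.6 f [-0.5  0.6  2.5] fa 2.4 T [ 0. -0. -0.] w 0.518 g 46.0 t 14.6
586.0 [[346.6000061035156, 284.70001220703125], [367.79998779296875, 250.6999969482422], [384.29998779296875, 260.8999938964844], [363.0, 295.0]]
```

The mat slips under the cap's low edge. I'll hook the open lip behind the mat's raised rim, on the robot side, and use that as the pivot.

send_rows([
  [8,0,-10],
  [25,0,-10],
  [42,0,-10],
  [50,0,-10],
  [50,0,-5],
  [50,0,0],
  [50,0,3],
  [50,0,4],
], roll=[0,0,0,0,0,0,0,0], claw=[0.5,0.5,0.5,0.5,0.5,0.5,0.5,0.5])

```text
t: 15.32
eef_pos: [0.4118, 0.2464, 0.045]
tool_rot: [-0.0, 0.098, 0.995, -0.0]
contact_force: [-0.7, -0.3, -0.5]
gripper_width: 0.52
grasp_force: 46.2
```

```bash
python3 st.py;python3 cap.py
```

```text
phi 0.3 pos [0.4118 0.2464 0.045 ] s 19.8 f [-0.7 -0.3 -0.5] fa -0.1 T [ 0.  0. -0.] w 0.52 g 46.0 t 15.3167
570.0 [[361.5, 278.29998779296875], [382.70001220703125, 246.5], [398.3999938964844, 256.8999938964844], [377.20001220703125, 288.79998779296875]]
```

send_rows([
  [-2,0,0],
  [-4,0,0],
  [-6,0,0],
  [-8,0,0],
  [-10,0,-0.4],
  [-12,0,-0.8],
  [-14,0,-1.2],
  [-14,0,-1.2],
], roll=[0,0,0,0,0,0,0,0], claw=[0.5,0.5,0.5,0.5,0.5,0.5,0.5,0.5])

```text
t: 16.03
eef_pos: [0.4207, 0.2434, 0.0465]
tool_rot: [-0.004, 0.097, 0.995, -0.002]
contact_force: [-12.1, 0.0, 8.9]
gripper_width: 0.52
grasp_force: 41.2
```

```bash
python3 st.py;python3 cap.py
```

```text
phi 0.1 pos [0.4207 0.2434 0.0465] s 15.7 f [-12.1   0.    8.9] fa 14.1 T [0.1 3.  0.1] w 0.52 g 41.0 t 16.0333
555.5 [[360.1000061035156, 281.20001220703125], [378.5, 246.6999969482422], [395.29998779296875, 255.60000610351562], [376.8999938964844, 290.20001220703125]]
```

The lip is hooked and the cap is rotating in the pads. Continuing the arc.

send_rows([
  [-2,0,-0.4],
  [-4,0,-0.7],
  [-6,0,-1],
  [-8,0,-1.3],
  [-10,0,-1.4],
  [-12,0,-1.5],
  [-14,0,-1.5],
  [-15,0,-1.5],
], roll=[0,0,0,0,0,0,0,0], claw=[0.5,0.5,0.5,0.5,0.5,0.5,0.5,0.5])

```text
t: 16.75
eef_pos: [0.4367, 0.2405, 0.0487]
tool_rot: [-0.003, 0.097, 0.995, -0.001]
contact_force: [-11.1, -1.3, 12.5]
gripper_width: 0.52
grasp_force: 38.4
```

```bash
python3 st.py;python3 cap.py
```

```text
phi 0.2 pos [0.4367 0.2405 0.0487] s 8.2 f [-11.1  -1.3  12.5] fa 16.3 T [-0.4  2.6  0.1] w 0.52 g 38.0 t 16.75
509.5 [[359.5, 285.5], [372.3999938964844, 246.8000030517578], [390.1000061035156, 252.6999969482422], [377.20001220703125, 291.3999938964844]]
```

send_rows([
  [-2,0,0],
  [-4,0,0],
  [-6,0,0.1],
  [-8,0,0.2],
  [-10,0,0.4],
  [-12,0,0.7],
  [-13,0,1],
  [-14,0,1.2],
], roll=[0,0,0,0,0,0,0,0], claw=[0.5,0.5,0.5,0.5,0.5,0.5,0.5,0.5])

```text
t: 17.47
eef_pos: [0.4526, 0.2383, 0.048]
tool_rot: [-0.001, 0.098, 0.995, -0.0]
contact_force: [-5.2, -1.6, 10.7]
gripper_width: 0.517
grasp_force: 31.0
```

```bash
python3 st.py;python3 cap.py
```

```text
phi 0.2 pos [0.4526 0.2383 0.048 ] s -1.6 f [-5.2 -1.6 10.7] fa 11.6 T [-0.2  1.6  0. ] w 0.517 g 31.0 t 17.4667
440.0 [[358.79998779296875, 289.1000061035156], [366.5, 249.10000610351562], [385.0, 252.6999969482422], [377.3999938964844, 292.6000061035156]]
```

Only a few degrees of lean are left. I'll lift, shift to the mat's centre and lower.

send_rows([
  [0,0,-8],
  [0,0,-16],
  [-11,0,-18],
  [-24,0,-18],
  [-33,0,-18],
  [-33,0,-12],
  [-33,0,-8],
  [-33,0,-6],
], roll=[0,0,0,0,0,0,0,0], claw=[0.5,0.5,0.5,0.5,0.5,0.5,0.5,0.5])

```text
t: 18.18
eef_pos: [0.4848, 0.2315, 0.0519]
tool_rot: [-0.001, 0.098, 0.995, -0.001]
contact_force: [0.1, -0.3, -1.6]
gripper_width: 0.515
grasp_force: 30.2
```

```bash
python3 st.py;python3 cap.py; python3 - <<'E'
from h import *
a=bot.read_camera("scene")[200:330,290:420,::-1];cv2.imwrite("pics/g7.png",cv2.resize(a,(600,600),interpolation=cv2.INTER_CUBIC))
E
```

```text
phi 0.2 pos [0.4848 0.2315 0.0519] s -17.2 f [ 0.1 -0.3 -1.6] fa -1.4 T [ 0. -0.  0.] w 0.515 g 30.0 t 18.1833
447.0 [[348.29998779296875, 292.5], [355.3999938964844, 252.1999969482422], [374.0, 255.5], [366.8999938964844, 295.79998779296875]]
```

View pics/g7.png

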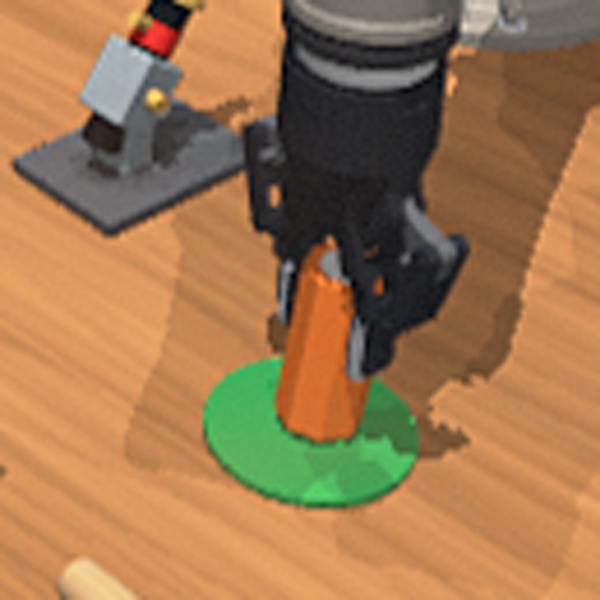

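The cap is nearly upright over the mat's centre. Pressing down gently to seat it flat.

send_rows([
  [0,0,0.7],
  [0,0,1.4],
  [-1,0,2],
  [-2,0,2.5],
  [-3,0,2.8],
  [-4,0,3],
  [-5,0,3],
  [-6,0,3],
], roll=[0,0,0,0,0,0,0,0], claw=[0.5,0.5,0.5,0.5,0.5,0.5,0.5,0.5])

```text
t: 18.95
eef_pos: [0.4917, 0.2309, 0.0503]
tool_rot: [0.0, 0.098, 0.995, 0.0]
contact_force: [0.1, 0.4, -0.7]
gripper_width: 0.516
grasp_force: 30.2
```

```bash
python3 st.py;python3 cap.py
```

```text
phi 0.2 pos [0.4917 0.2309 0.0503] s -22.5 f [ 0.1  0.4 -0.7] fa -0.5 T [ 0. -0. -0.] w 0.516 g 30.0 t 18.95
449.5 [[346.3999938964844, 294.5], [352.6000061035156, 254.3000030517578], [371.29998779296875, 257.20001220703125], [365.1000061035156, 297.3999938964844]]
```

send_rows([
  [0,0,0.3],
  [0,0,0.6],
  [0,0,0.9],
  [0,0,1.2],
  [0,0,1.5],
  [0,0,1.8],
  [0,0,2],
  [0,0,2],
], roll=[0,0,0,0,0,0,0,0], claw=[0.5,0.5,0.5,0.5,0.5,0.5,0.5,0.5])

```text
t: 19.67
eef_pos: [0.4919, 0.231, 0.049]
tool_rot: [0.0, 0.098, 0.995, 0.0]
contact_force: [-1.2, -1.1, 7.5]
gripper_width: 0.516
grasp_force: 30.7
```

send_rows([
  [-1,0,0.4],
  [-2,0,0.8],
  [-3,0,0.9],
  [-4,0,0.9],
  [-5,0,0.9],
  [-5,0,0.9],
  [-5,0,0.9],
  [-5,0,0.9],
], roll=[0,0,0,0,0,0,0,0], claw=[0.5,0.5,0.5,0.5,0.5,0.5,0.5,0.5])

```text
t: 20.33
eef_pos: [0.4955, 0.2304, 0.0479]
tool_rot: [-0.001, 0.098, 0.995, 0.0]
contact_force: [-3.5, -0.2, 10.0]
gripper_width: 0.519
grasp_force: 28.9
```

```bash
python3 st.py;python3 cap.py
```

```text
phi 0.2 pos [0.4955 0.2304 0.0479] s -26.7 f [-3.5 -0.2 10. ] fa 10.1 T [0.1 1.2 0. ] w 0.519 g 29.0 t 20.3333
426.5 [[346.0, 295.70001220703125], [351.79998779296875, 255.39999389648438], [370.1000061035156, 258.0], [364.3999938964844, 298.29998779296875]]
```

send_rows([
  [0,0,-0.4],
  [0,0,-0.6],
  [0,0,-0.6],
  [0,0,-0.6],
  [0,0,-0.6],
  [0,0,-0.6],
  [0,0,-0.6],
  [0,0,-0.6],
], roll=[0,0,0,0,0,0,0,0], claw=[0.5,0.5,0.52,0.55,0.6,0.7,0.8,0.9])

```text
t: 21.05
eef_pos: [0.4966, 0.2298, 0.048]
tool_rot: [0.0, 0.098, 0.995, -0.0]
contact_force: [0.5, 0.0, -0.7]
gripper_width: 0.896
grasp_force: 0.0
```

send_rows([
  [0,0,0],
  [0,0,-5],
  [0,0,-15],
  [0,0,-30],
  [0,0,-50],
  [0,0,-80],
  [0,0,-110],
  [0,0,-140],
], roll=[0,0,0,0,0,0,0,0], claw=[1,1,1,1,1,1,1,1])

```text
t: 21.72
eef_pos: [0.4963, 0.2297, 0.1902]
tool_rot: [0.0, 0.098, 0.995, 0.0]
contact_force: [1.4, -0.4, -0.1]
gripper_width: 1.0
grasp_force: 0.0
```

send_rows([
  [0,5,-20],
  [0,15,-40],
  [0,35,-60],
  [0,65,-60],
  [0,95,-60],
  [0,125,-60],
  [0,145,-60],
  [0,150,-60],
], roll=[0,0,0,0,0,0,0,0], claw=[1,1,1,1,1,1,1,1])

```text
t: 22.38
eef_pos: [0.5247, 0.3816, 0.2487]
tool_rot: [0.0, 0.095, 0.995, 0.001]
contact_force: [-1.4, 0.1, -0.5]
gripper_width: 0.997
grasp_force: 0.0
```

```bash
python3 st.py; python3 cap.py; python3 ax.py|tail -1; python3 - <<'E'
from h import *
s=bot.read_camera("scene");t=bot.read_camera("top")
m,c=blobs(t,lambda h,S,v:(S<90)&(v>120),(150,200,250,290),5)
for k in c[:3]: print("spot",cv2.contourArea(k),k.reshape(-1,2).mean(0),onz("top",k.reshape(-1,2).mean(0),.096))
cv2.imwrite("pics/s9.png",s[:,:,::-1]);cv2.imwrite("pics/t9.png",t[:,:,::-1])
# detail for torch: compare stand+torch lower part
o=cv2.imread("pics/scene0.png")[:,:,::-1].astype(int)
d=np.abs(s.astype(int)-o).sum(2)>90
print("jars diff",d[195:228,155:180].sum(),d[190:222,210:228].sum(),"hammer",d[320:420,300:412].sum(),"torch/collar",d[222:285,190:245].sum())
E
```

```text
phi -0.1 pos [0.5247 0.3816 0.2487] s 137.8 f [-1.4  0.1 -0.5] fa 0.3 T [0.1 0.  0.1] w 0.997 g 0.0 t 22.3833
527.5 [[345.5, 296.1000061035156], [349.6000061035156, 260.0], [369.20001220703125, 262.1000061035156], [365.20001220703125, 298.20001220703125]]
[144, 146, 144, 146, 147, 143, 141, 142, 144, 143, 145, 145, 149, 147, 142, 143, 145, 148, 76, 50, 61, 55, 62, 46, 59, 179, 198, 192, 193, 192]
spot 98.5 [192.24242424 242.66666667] [0.49493991 0.23007777 0.096     ]
jars diff 0 0 hammer 0 torch/collar 3
```

```bash
python3 -c "
from station import bot
print(bot.hand_in())"
```

```text
the job is handed in; nothing more can be done
None
```

I took the orange cap off the torch and stood it open end down near the centre of the green mat. The camera check before handing in (at about 22 s) showed the torch still home and the jars and hammer unmoved.

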